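# Switch on the iron dock and slide its heat strip up to the hottest setting

### The arm

A 6-joint arm with a two-finger parallel gripper is mounted at the origin on the work surface. World frame = base frame: x ahead of the robot, y to its left, z up, the work surface at z = 0. Lengths are in m, angles in rad, forces in N, time in s.
With the tool pointing down it reaches from about 0.275 to 1 m from the base axis. Payload 8.4 kg.
Tool frame: the origin (TCP) lies on the centre line of the jaws, within the pads' length; the fingertips stand 17 mm ahead of it and the grasp point (between the pads) lies 2 mm behind it (bot.tcp_to_tips is the z of the fingertips in the tool frame, in m); z points along the fingers, y is the line along which they close (so a half turn about z gives the same grasp; the last joint's range is limited). The gripper opens to 85 mm and grips with 20 to 120 N. Pads are 22 mm wide; open, the fingers measure 114 mm over their backs; the gripper's body (76 mm by 85 mm) begins 54 mm behind the grasp point. The pads swing forward as they close: fully open they stand 13 mm farther back than shut.
Start: joints at [-1.137, 0.353, 1.633, -0, 1.155, -0.002], TCP at [0.264, -0.567, 0.248] pointing down, gripper open.
Joint ranges: [-2.63, 2.63], [-0.92, 2.1], [0.06, 2.66], [-1.3, 4.44], [0, 2.69], [-3.02, 3.02]. Speed limits (rad/s): [2.22, 2.22, 2.79, 3.14, 3.14, 3.14].

### API

Orientations are given as a unit quaternion [x, y, z, w].
In Python, from workcell import bot, hand, kinematics, get_obs, vision, hand_in gives the robot as it stands. The module is installed in compiled form; this text tells all that it offers. Calls block until the motion is done:
- bot.reach(position, orientation): joint-space move of the TCP to a pose.
- bot.servo_line(position, ori=None, velocity=0.15): straight line of the TCP; ori=None keeps the orientation; velocity is the mean speed in m/s.
- bot.goto_joints(angles): joint-space move.
- hand.move_gripper(opening, strength=None): finger opening in m; strength is the grip in N (None keeps the last); returns when the fingers have stopped.
- bot.dwell(seconds).
- kinematics.solve_ik(position, orientation): joint angles nearest the present ones, or None.
- get_obs(): the state.
- vision.read_camera(name): name is "scene" or "top"; returns a dict with "frame" (384x512x3 uint8, red, green, blue), "intrinsics" (3x3 intrinsics, pixels), "dist" ([k1, k2, p1, p2, k3] as OpenCV has them; the pictures are not rectified), "view" (4x4, takes a point from world to camera coordinates). Camera axes: x right, y down, z forward; pixel columns grow to the right and rows downward; lengths in m; the calibration is good to about 2 mm. A picture is of the moment at which its call begins. There is no depth.
A pose or a line that the arm cannot do raises bot.IKError and nothing moves.
- hand_in(): hands the job in; it is judged then, once.
The state is a dict: "time_s": time; "joint_pos": joint angles; "joint_vel": joint speeds; "joint_efforts": joint torques, N m; "position": TCP position; "orientation": TCP orientation; "wrist_force": force on the tool from outside, world axes, zero at the start; "ft_torque": the same for the moment, N m; "gripper_width": finger opening in m; "grip_force": force on a finger pad.
Only numpy, scipy, OpenCV 4.12 (cv2) and the standard library are available. Lean on these libraries where they do the work, as an engineer would, in place of code of your own. Each camera call takes 0.05 s, during which the arm holds its last target. There are 200 camera calls.

### The job

Switch on the cordless iron's dock by pressing the green power key with a closed fingertip, then put the fingertip on the one-dot mark of the touch strip and slide it lightly along the strip, in one stroke without lifting off on the way, to the orange four-dot mark. The program finishes while holding: the fingertip stays resting lightly on the four-dot mark. Do not press the blue cleaning key, and leave the iron and everything else on the bench where they are; nothing is to be picked up.

Things in the scene. Friction and masses are not known exactly. Their poses are not given: they have to be found in the camera images.
- dock: white dock of a cordless iron, 380 wide (y) x 280 deep (x), fixed; origin under its centre on the bench; x from the control side (robot) to the iron, y to the user's left. A black fascia, top at z = 100 mm, runs along its front (x -130 to -46); at x = -85 lie, left to right, power key (y 147), touch strip (102 to -102), cleaning key (-147). The iron lies behind, from x = -10 on, up to z = 244
- pad: the soft grey touch strip, 204 long (y) x 28 wide (x), level; origin at the middle of its top face, which stands 7.5 mm proud of the fascia; axes as the dock's. It carries four raised cross ribs (the marks) and sinks as one piece under the finger
- strip (a joint): how far the touch strip is pushed down, m: 0 at rest, 0.006 at its stop; a spring returns it; it starts to sink at about 1 N and needs about 0.8 N more for each mm, near 6 N at the stop
- mark1: first mark: white rounded rib across the strip, 28 mm long and about 9 mm wide, beside one white dot; the left end (y = +87 mm) of the row; origin on its crest, 1.5 mm above the strip's face
- mark2: second mark: white rib beside two dots, 58 mm to the right of the first (dock y = +29); origin on its crest
- mark3: third mark: white rib beside three dots, 58 mm further right (dock y = -29); origin on its crest
- mark4: fourth and hottest mark: orange rib beside four dots, 58 mm further right (dock y = -87); origin on its crest
- power (a joint): how far the power key is pressed, m: 0 at rest, 0.004 fully down; it switches at 0.0025; sprung, about 1.5 N to start and 4 N fully down
- power_top (a point): centre of the top of the green round power key, 24 mm across, 6 mm above the fascia when at rest, left of the strip
- clean (a joint): how far the cleaning key is pressed, m: 0 at rest, 0.004 fully down; leave it alone
- clean_top (a point): centre of the top of the blue round cleaning key, 24 mm across, right of the strip; leave it alone
- iron: cordless iron, 270 x 115 x 136, white and blue with a black handle, lying loose on the dock's plate behind the strip, nose to the right; origin under its sole's centre; leave it alone
- spray: trigger spray bottle, 70 across, 206 tall, loose; origin under its centre; leave it alone
- stain_bottle: white bottle with a blue cap and yellow label, 60 across, 160 tall, loose; origin under its centre; leave it alone
- cup: clear measuring cup, 72 across, 75 tall, loose; origin under its centre; leave it alone
- brush: clothes brush, 125 x 45 x 38, wooden back, bristles down, loose; origin under its centre; leave it alone
- peg_a: wooden clothes peg, 72 x 13 x 10, loose on the bench in front of the dock; origin under its centre; leave it alone
- peg_b: another such peg; leave it alone
- button_jar: glass jar with a steel lid, 68 across, 75 tall, loose; origin under its centre; leave it alone

How it is judged:
On the way, in this order (a step that is already met when the one before it is completed fails the run):
1. the green power key is pressed until it switches (2.5 mm) (value of joint power above 0.0025 m), for 0.05 s.
2. the fingertip touches the one-dot mark, the power key having come up (contact force between the fingers and mark1 above 0.3 N and value of joint power below 0.001 m), for 0.05 s.
3. the fingertip touches the two-dot mark (contact force between the fingers and mark2 above 0.3 N), for 0.05 s.
4. the fingertip touches the three-dot mark (contact force between the fingers and mark3 above 0.3 N), for 0.05 s.
5. the fingertip touches the four-dot mark (contact force between the fingers and mark4 above 0.3 N), for 0.05 s.
At the end, for the whole second after the job is handed in: The fingertip rests on the four-dot mark (more than 0.3 N on its rib, the strip pushed down by more than 0.3 mm, less than 12 N in all), both keys are up, and every loose thing is within 15 mm of where it began (contact force between the fingers and mark4 above 0.3 N and contact force between the fingers and pad below 12 N and value of joint strip above 0.0003 m and value of joint each of clean, power below 0.001 m and distance of each of iron, spray, stain_bottle, cup, brush, peg_a, peg_b, button_jar from where it was at the start of the episode below 0.015 m); the arm keeps its last pose, push and grip.
It fails at once if the touch strip is pushed hard (more than 16 N) (contact force between the fingers and pad above 16 N).
It fails at once if the fingertip comes off the strip between the one-dot and four-dot marks (strip risen, no contact, fingertip low over it) (x of the grasp point in the frame of pad between -0.03 and 0.03 m and y of the grasp point in the frame of pad between -0.072 and 0.065 m and z of the grasp point in the frame of pad below 0.034 m and value of joint strip below 0.0001 m and contact force between the fingers and pad below 0.1 N).
It fails at once if the blue cleaning key is pressed (more than 1.5 mm) (value of joint clean above 0.0015 m).
It fails at once if the iron is shifted or lifted (more than 15 mm) (distance of iron from where it was at the start of the episode above 0.015 m).
It fails at once if another loose thing on the bench is shifted or lifted (more than 15 mm) (distance of any of spray, stain_bottle, cup, brush, peg_a, peg_b, button_jar from where it was at the start of the episode above 0.015 m).
It also fails if it takes over 48 s, if anything falls off the work surface, if the arm or the gripper's body presses on something with over 40 N, if the wrist force passes 120 N, or if a joint passes its speed limit or range.

## Working session

There is one attempt and no reset: what is moved stays moved. The work goes in short steps, each a Python script; the robot and the scene stay as the last script left them, time stands still between calls to the robot, and variables do not carry over. Pictures are saved under pics/ and viewed, at most 10 in all, crops included, and the job is handed in when it is done.

```bash
mkdir -p pics; python3 - <<'E'
from workcell import bot,hand,get_obs,vision
import cv2,numpy as np,pickle
d={}
for n in("scene","top"):
    c=vision.read_camera(n);d[n]=c
    cv2.imwrite(f"pics/{n}0.png",cv2.resize(c["frame"][:,:,::-1],(800,600),interpolation=cv2.INTER_CUBIC))
    print(n,c["intrinsics"],c["dist"],np.linalg.inv(c["view"]).round(3))
pickle.dump(d,open("c0.pkl","wb"))
o=get_obs();print(o,bot.tcp_to_tips)
E
```

```text
scene [[411.26245304   0.         251.5014203 ]
 [  0.         411.26245304 190.34706704]
 [  0.           0.           1.        ]] [0.01904667 0.         0.         0.         0.        ] [[ 0.87   0.299 -0.393  1.122]
 [ 0.493 -0.504  0.709 -1.094]
 [ 0.014 -0.81  -0.586  1.017]
 [ 0.     0.     0.     1.   ]]
top [[355.28771211   0.         259.6453829 ]
 [  0.         355.28771211 190.73282661]
 [  0.           0.           1.        ]] [0.00269012 0.         0.         0.         0.        ] [[ 0.025 -0.995  0.1    0.413]
 [-1.    -0.024  0.005  0.018]
 [-0.003 -0.1   -0.995  1.1  ]
 [ 0.     0.     0.     1.   ]]
{'time_s': 0.1, 'joint_pos': array([-1.13741646e+00,  3.53564964e-01,  1.63406180e+00, -2.98983189e-05,
        1.15518867e+00, -2.37885152e-03]), 'joint_vel': array([ 0.00192098, -0.00305514, -0.0010071 , -0.0021373 ,  0.00138409,
       -0.00019996]), 'joint_efforts': array([-1.98367976e-03, -6.06355405e+01, -3.42819250e+01,  7.28466375e-05,
        4.01468278e-03,  3.02155331e-05]), 'position': array([ 0.26364608, -0.5662261 ,  0.24764456]), 'orientation': array([ 9.76356553e-01,  2.16165465e-01, -1.44094085e-04, -5.94324741e-04]), 'wrist_force': array([0.14056967, 0.48335417, 0.45510397]), 'ft_torque': array([-0.01457419,  0.05874389, -0.01589049]), 'grip_force': 0.0, 'gripper_width': 0.08519832336327804} 0.017
```

View pics/scene0.png

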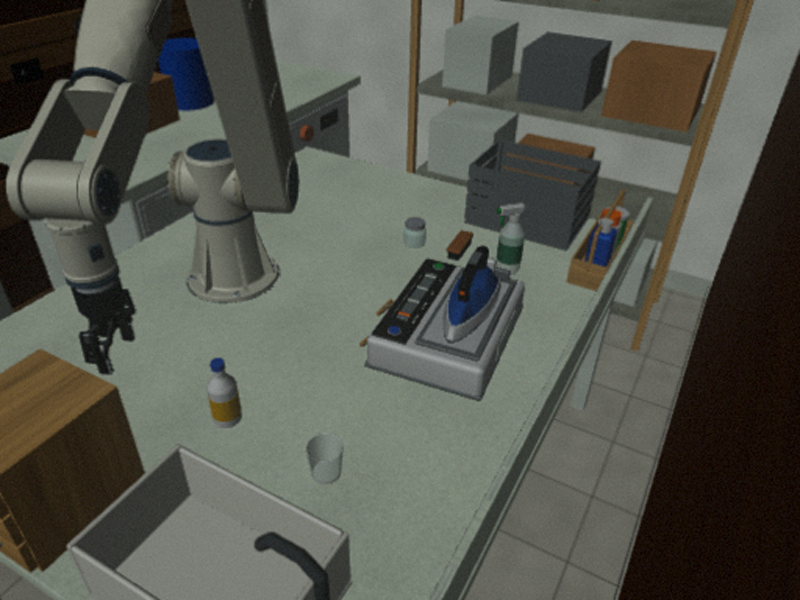

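View pics/top0.png

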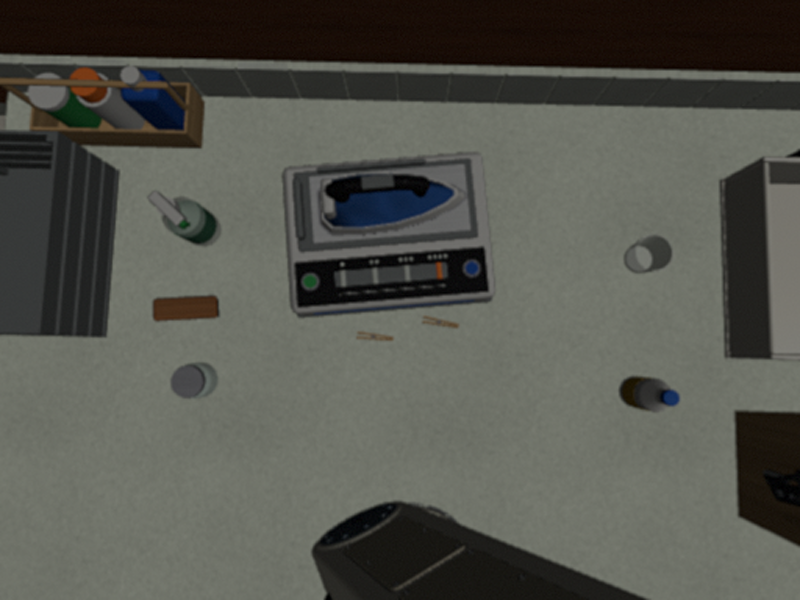

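The top view shows the green key near (310,281), the ribs near (343,277), (375,274), (407,272) and (440,270, orange), and the blue key near (471,268). In the scene view green is near (439,266), orange (404,314) and blue (394,329). Next I get precise centroids and triangulate them.

```bash
cat > meas.py <<'E'
import cv2,numpy as np,pickle
d=pickle.load(open("c0.pkl","rb"))
def cen(n,g,cond,r):
    f=d[n]["frame"].astype(float);x,y=np.array(g)*.64
    Y,X=np.mgrid[:384,:512];R,G,B=f[...,0],f[...,1],f[...,2]
    w=np.where((np.hypot(X-x,Y-y)<r),np.clip(cond(R,G,B),0,None),0);w[w<.35*w.max()]=0
    return np.array([(w*X).sum(),(w*Y).sum()])/w.sum(),int((w>0).sum())
green=lambda R,G,B:G-np.maximum(R,B)-8
blue=lambda R,G,B:B-np.maximum(R,G)-8
orange=lambda R,G,B:R-np.maximum(G,B)-15
def ray(n,p):
    c=d[n];K,D=c["intrinsics"],np.array(c["dist"]);V=np.linalg.inv(c["view"])
    u=cv2.undistortPoints(np.array(p,float).reshape(1,1,2),K,D).ravel()
    return V[:3,3],V[:3,:3]@np.array([u[0],u[1],1])
def atz(n,p,z):
    o,v=ray(n,p);return o+v*(z-o[2])/v[2]
for name,gt,gs,c,r,z in[("green",(310,281),(439,266),green,8,.106),("orange",(440,270),(404,314),orange,8,.109),("blue",(471,268),(394,329),blue,8,.106)]:
    pt,n1=cen("top",gt,c,r);ps,n2=cen("scene",gs,c,r)
    (a,u),(b,v)=ray("top",pt),ray("scene",ps)
    s=np.linalg.lstsq(np.c_[u,-v],b-a,rcond=None)[0]
    P,Q=a+s[0]*u,b+s[1]*v
    print(name,pt.round(2),n1,ps.round(2),n2,"tri",((P+Q)/2).round(4),"gap",np.linalg.norm(P-Q).round(4),"top@z",atz("top",pt,z).round(4),"scene@z",atz("scene",ps,z).round(4))
E
python3 meas.py; python3 - <<'E'
import pickle,cv2
d=pickle.load(open("c0.pkl","rb"))
import numpy as np
a=cv2.resize(d["top"]["frame"][155:205,180:320,::-1],None,fx=5.7,fy=5.7,interpolation=cv2.INTER_CUBIC)
b=cv2.resize(d["scene"]["frame"][160:230,230:310,::-1],None,fx=4,fy=4,interpolation=cv2.INTER_CUBIC)
o=np.zeros((a.shape[0]+b.shape[0],a.shape[1],3),np.uint8);o[:a.shape[0]]=a;o[a.shape[0]:,:b.shape[1]]=b
cv2.imwrite("pics/crop.png",cv2.convertScaleAbs(o,alpha=1.8))
E
```

```text
green [197.93 179.74] 50 [280.07 169.56] 16 tri [0.5389 0.1981 0.103 ] gap 0.0024 top@z [0.5396 0.1982 0.106 ] scene@z [0.54   0.1929 0.106 ]
orange [280.58 172.57] 33 [258.13 200.5 ] 11 tri [ 0.5647 -0.0351  0.107 ] gap 0.0021 top@z [ 0.5653 -0.0345  0.109 ] scene@z [ 0.5651 -0.0381  0.109 ]
blue [301.64 171.08] 53 [251.7  210.68] 25 tri [ 0.5712 -0.0948  0.1032] gap 0.0015 top@z [ 0.5714 -0.0941  0.106 ] scene@z [ 0.5723 -0.0983  0.106 ]
```

View pics/crop.png

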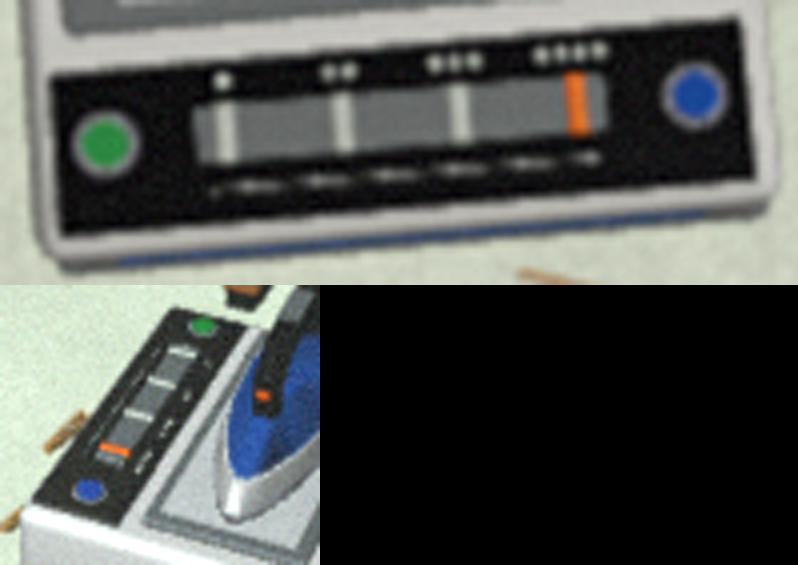

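The green-blue distance comes out at 294 mm, as it should. Orange falls on the predicted (0.5652, -0.036), the yaw is about 0.109 rad, and the heights agree to 3 mm. I'll close the gripper and go above the power key by a high route.

```bash
cat > h.py <<'E'
from workcell import bot,hand,get_obs,vision,kinematics
import numpy as np
G,B=np.array([.5397,.1960]),np.array([.5717,-.0958])
ey=(G-B)/np.linalg.norm(G-B);M=(G+B)/2
yaw=np.arctan2(ey[1],ey[0])
Q=np.array([np.cos(yaw/2),np.sin(yaw/2),0,0])
def P(y,ztip): return np.r_[M+ey*y,ztip+bot.tcp_to_tips]
def fz(n=5):
    r=[]
    for _ in range(n): bot.dwell(.02);r.append(get_obs()["wrist_force"])
    return np.array(r)
E
python3 - <<'E'
from h import *
hand.move_gripper(0.0,40)
p=get_obs()["position"]
print(get_obs()["time_s"],get_obs()["gripper_width"])
bot.reach(np.r_[p[:2],.38],get_obs()["orientation"])
bot.reach([.43,.19,.34],Q); print(get_obs()["time_s"])
bot.reach(P(.147,.135),Q)
f=fz(10);o=get_obs();print(o["time_s"],o["position"],P(.147,.135),o["orientation"],Q,f.mean(0),f.std(0),o["joint_pos"])
import cv2
a=vision.read_camera("top")["frame"][130:230,160:330,::-1];b=vision.read_camera("scene")["frame"][100:240,210:330,::-1]
a=cv2.resize(a,(510,300),interpolation=cv2.INTER_CUBIC);b=cv2.resize(b,(257,300),interpolation=cv2.INTER_CUBIC)
cv2.imwrite("pics/above.png",cv2.convertScaleAbs(np.hstack([a,b]),alpha=1.7))
E
```

```text
0.8667 -0.00011071800978466964
4.1917
5.2333 [0.54021258 0.19662927 0.15392926] [0.53967544 0.19622397 0.152     ] [6.67371703e-01 7.44723320e-01 1.31080287e-03 6.84606474e-04] [0.66745389 0.74465113 0.         0.        ] [ 0.12694975 -0.13629657  0.18452783] [0.39892835 0.33169123 0.4286636 ] [3.46448952e-01 3.82062685e-01 1.82706008e+00 4.56179994e-05
 9.29512489e-01 2.36975273e-01]
```

View pics/above.png

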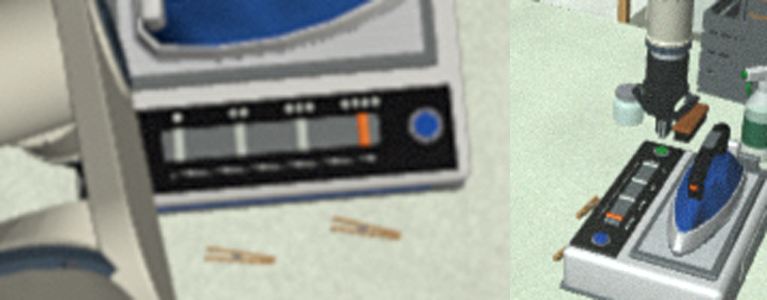

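The picture shows the closed tip (662,133) right over the green key (662,150). I'll press it step by step, watching the force.

```bash
python3 - <<'E'
from h import *
b=fz(12).mean(0);o=get_obs();print("settled",o["position"]-P(.147,.135),b)
bot.servo_line(P(.147,.110),velocity=.05)
for i in range(26):
    z=.110-.0008*i
    bot.servo_line(P(.147,z),velocity=.02)
    f=fz(8).mean(0)-b;o=get_obs()
    print(round(o["time_s"],2),"cmd %.4f tip %.4f"%(z,o["position"][2]-.017),f.round(2))
    if f[2]>4.6: break
bot.dwell(.1)
print(get_obs()["time_s"])
bot.servo_line(P(.147,.135),velocity=.06)
f=fz(10).mean(0);o=get_obs();print(o["time_s"],o["position"]-P(.147,.135),f)
E
```

```text
settled [6.16478947e-05 1.36274457e-04 5.05845079e-04] [ 0.00301853  0.12856121 -0.01041429]
6.57 cmd 0.1100 tip 0.1102 [-0.02  0.19  0.15]
6.95 cmd 0.1092 tip 0.1092 [ 0.06 -0.25 -0.18]
7.33 cmd 0.1084 tip 0.1084 [-0.18 -0.24 -0.1 ]
7.72 cmd 0.1076 tip 0.1076 [ 0.01 -0.31 -0.09]
8.1 cmd 0.1068 tip 0.1068 [ 0.22 -0.15  0.03]
8.48 cmd 0.1060 tip 0.1061 [ 0.11 -0.13  1.02]
8.87 cmd 0.1052 tip 0.1053 [0.49 0.26 2.31]
9.25 cmd 0.1044 tip 0.1045 [ 0.84 -0.    2.3 ]
9.63 cmd 0.1036 tip 0.1037 [0.74 0.47 2.55]
10.02 cmd 0.1028 tip 0.1028 [1.42 0.28 3.57]
10.4 cmd 0.1020 tip 0.1021 [0.9  0.13 4.41]
10.78 cmd 0.1012 tip 0.1019 [-1.25 -0.72 12.04]
10.8833
11.7667 [-0.00028478 -0.00010725 -0.00041415] [-0.06837543 -0.15086042  0.07395839]
```

The key switched: contact at tip z 0.106, bottomed at 0.102, so the heights are confirmed. Next comes mark 1 and the stroke, at tip z 0.105 (about 2.5 mm sink on the face, 4 mm on the ribs).

```bash
python3 - <<'E'
from h import *
def rep(t,y):
    f=fz(6).mean(0)-b;o=get_obs();p=o["position"]
    print(t,round(o["time_s"],2),"y %.3f got %.4f tip %.4f"%(y,(p[:2]-M)@ey,p[2]-.017),f.round(2),flush=True)
    return f[2]
bot.servo_line(P(.088,.135),velocity=.08)
b=fz(12).mean(0)
bot.servo_line(P(.088,.112),velocity=.05)
for z in(.1085,.107,.1055):
    bot.servo_line(P(.088,z),velocity=.02);F=rep("down",.088)
assert 2<F<8
z=.105
for y in np.linspace(.087,-.087,13)[1:]:
    bot.servo_line(P(y,z),velocity=.03);F=rep("slide",y)
    if F>9: z+=.0007
    elif F<1.5: z-=.0005
bot.dwell(.3);rep("end",-.087)
import cv2
a=vision.read_camera("top")["frame"][130:230,160:330,::-1];c=vision.read_camera("scene")["frame"][100:240,210:330,::-1]
a=cv2.resize(a,(510,300),interpolation=cv2.INTER_CUBIC);c=cv2.resize(c,(257,300),interpolation=cv2.INTER_CUBIC)
cv2.imwrite("pics/end.png",cv2.convertScaleAbs(np.hstack([a,c]),alpha=1.7))
E
```

```text
down 13.88 y 0.088 got 0.0880 tip 0.1088 [0.45 0.11 1.5 ]
down 14.23 y 0.088 got 0.0880 tip 0.1072 [1.29 0.24 2.53]
down 14.58 y 0.088 got 0.0880 tip 0.1056 [ 1.89 -0.27  3.24]
slide 15.35 y 0.072 got 0.0721 tip 0.1049 [-0.59 -2.74  3.3 ]
slide 16.08 y 0.058 got 0.0576 tip 0.1050 [ 0.66 -2.17  3.52]
slide 16.82 y 0.043 got 0.0434 tip 0.1050 [-0.38  1.58  3.32]
slide 17.55 y 0.029 got 0.0286 tip 0.1050 [ 0.45 -1.45  3.95]
slide 18.28 y 0.014 got 0.0141 tip 0.1049 [-0.25 -2.62  3.36]
slide 19.02 y 0.000 got -0.0004 tip 0.1050 [ 0.43 -2.71  3.67]
slide 19.75 y -0.014 got -0.0146 tip 0.1050 [-0.46  1.38  2.97]
slide 20.48 y -0.029 got -0.0294 tip 0.1051 [ 1.   -1.53  4.15]
slide 21.22 y -0.044 got -0.0439 tip 0.1050 [-0.05 -2.63  3.32]
slide 21.95 y -0.058 got -0.0584 tip 0.1051 [ 0.2  -2.63  3.31]
slide 22.68 y -0.072 got -0.0726 tip 0.1050 [-0.34  1.46  3.07]
slide 23.42 y -0.087 got -0.0874 tip 0.1051 [ 0.21 -1.31  4.41]
end 23.82 y -0.087 got -0.0871 tip 0.1051 [ 0.38 -2.92  4.07]
```

View pics/end.png

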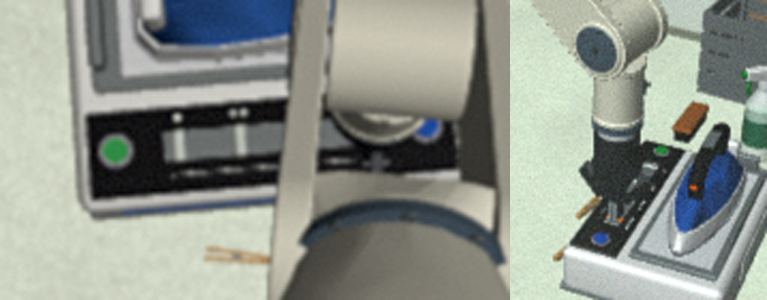

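The picture shows the tip on the orange mark (615,218) with the blue key clear of it, and the iron and pegs look undisturbed. The force of about 4.2 N matches resting on a rib. Handing in.

```bash
python3 -c "
from workcell import hand_in
print(hand_in())"
```

```text
the job is handed in; nothing more can be done
None
```

The job is handed in, with no verdict returned: I pressed the green power key to its stop, slid the closed fingertip from the one-dot to the four-dot mark without lifting, and left it resting there at about 4 N.

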